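Reverse a row of specimen vials from the carry tray into the viewing rack

TASK

Move the four capped specimen vials from the grey carry tray into the white viewing rack, one vial to a pocket, in reverse order: the vial nearest the tray's purple end goes into the pocket farthest from the rack's purple end, the next one into the next pocket, and so on, so that the last goes into the pocket beside the rack's purple end. They are glass: keep them upright, set each one down on the pocket floor instead of dropping it, and leave them all standing there.

Things in the scene. Friction and masses are not known exactly. Their poses are not given: they have to be found in the camera images.
- red_vial_mid (a point): Middle (half-way up) of the loose upright glass specimen vial with the red screw cap: round, 28 mm across (cap 29 mm), 78 mm tall (cap is the top 18 mm), about 60 g; z axis up along the vial. It starts standing in the red cup on the carry tray, its foot 11 mm above the table.
- yellow_vial_mid (a point): Middle (half-way up) of the loose upright glass specimen vial with the yellow screw cap: round, 28 mm across (cap 29 mm), 78 mm tall (cap is the top 18 mm), about 60 g; z axis up along the vial. It starts standing in the yellow cup on the carry tray, its foot 11 mm above the table.
- blue_vial_mid (a point): Middle (half-way up) of the loose upright glass specimen vial with the blue screw cap: round, 28 mm across (cap 29 mm), 78 mm tall (cap is the top 18 mm), about 60 g; z axis up along the vial. It starts standing in the blue cup on the carry tray, its foot 11 mm above the table.
- green_vial_mid (a point): Middle (half-way up) of the loose upright glass specimen vial with the green screw cap: round, 28 mm across (cap 29 mm), 78 mm tall (cap is the top 18 mm), about 60 g; z axis up along the vial. It starts standing in the green cup on the carry tray, its foot 11 mm above the table.
- red_cup: The red round shallow cup fixed on the carry tray, in which the red-capped vial stands at the start: outside 48 mm across, inside 40 mm across, 12 mm high, floor 3 mm thick; its rim is 20 mm above the table. Origin at the centre of its underside. It never moves, so it still shows where the red vial stood.
- yellow_cup: The yellow round shallow cup fixed on the carry tray, in which the yellow-capped vial stands at the start: outside 48 mm across, inside 40 mm across, 12 mm high, floor 3 mm thick; its rim is 20 mm above the table. Origin at the centre of its underside. It never moves, so it still shows where the yellow vial stood.
- blue_cup: The blue round shallow cup fixed on the carry tray, in which the blue-capped vial stands at the start: outside 48 mm across, inside 40 mm across, 12 mm high, floor 3 mm thick; its rim is 20 mm above the table. Origin at the centre of its underside. It never moves, so it still shows where the blue vial stood.
- green_cup: The green round shallow cup fixed on the carry tray, in which the green-capped vial stands at the start: outside 48 mm across, inside 40 mm across, 12 mm high, floor 3 mm thick; its rim is 20 mm above the table. Origin at the centre of its underside. It never moves, so it still shows where the green vial stood.
- carry_tray: Grey carry tray fixed on the table, 56 x 208 mm, 8 mm thick, with a purple end block (56 x 24 mm, 24 mm high) added at one end. Origin at the table's surface under the middle of the row of four cups; its y axis runs along the row towards the purple end, z up. The cups stand at y = -78, -26, 26 and 78 mm, x = 0, in any colour order.
- viewing_rack: Fixed white rack, 56 x 208 mm, with a row of four square pockets and a purple end block (56 x 24 mm, 24 mm high) added at one end. Origin on the table under the middle of the row; y runs along the row towards the purple end, z up. Pocket centres at y = -78, -26, 26, 78 mm, x = 0; about 46 mm square inside, floor 11 mm above the table, 5 mm walls rising to 23 mm above the table. Empty at the start.

How it is judged:
By the outcome, as a careful person would: the job done as asked, in the order asked, and still so for the second after the job is handed in, with the robot touching nothing.
It also fails if it takes over 120 s, if anything falls off the work surface, if the arm or the gripper's body presses on something with over 40 N, if the wrist force passes 120 N, or if a joint passes its speed limit or range.

ROBOT

A 6-joint arm with a two-finger parallel gripper is mounted at the origin on the work surface. World frame = base frame: x ahead of the robot, y to its left, z up, the work surface at z = 0. Lengths are in m, angles in rad, forces in N, time in s.
With the tool pointing down it reaches from about 0.275 to 0.875 m from the base axis. Payload 12.5 kg.
Tool frame: the origin (TCP) lies on the centre line of the jaws, within the pads' length; the fingertips stand r.finger_overhang ahead of it and the grasp point (between the pads) lies 3 mm ahead of it (r.finger_overhang is the distance from the TCP to the fingertips, in m); z points along the fingers, y is the line along which they close (so a half turn about z gives the same grasp; the last joint's range is limited). The gripper opens to 85 mm and grips with 20 to 120 N. Pads are 22 mm wide; open, the fingers measure 114 mm over their backs; the gripper's body (76 mm by 85 mm) begins 54 mm behind the grasp point. The pads swing forward as they close: fully open they stand 13 mm farther back than shut.
Start: joints at [-1.372, 0.351, 1.652, -0, 1.139, -0.085], TCP at [0.154, -0.528, 0.253] pointing down, gripper open.
Joint ranges: [-2.75, 2.75], [-0.79, 2.1], [0.01, 2.65], [-1.57, 4.71], [0.07, 3.14], [-2.87, 2.87]. Speed limits (rad/s): [2.22, 2.22, 2.79, 3.14, 3.14, 3.14].

INTERFACE

Orientations are given as a unit quaternion [x, y, z, w].
In Python, from cell import r, optics gives the robot as it stands. The module is installed in compiled form; this text tells all that it offers. Calls block until the motion is done:
- r.move_to(position, orientation): joint-space move of the TCP to a pose.
- r.move_linear(position, rot=None, vel=0.15): straight line of the TCP; rot=None keeps the orientation; vel is the mean speed in m/s.
- r.set_joints(angles): joint-space move.
- r.set_gripper(opening, squeeze=None): opening from 0.0 (shut) to 1.0 (fully open); squeeze is the grip in N (None keeps the last); returns when the fingers have stopped.
- r.sleep(seconds).
- r.inverse_kinematics(position, orientation): joint angles nearest the present ones, or None.
- optics.get_image(name): name is "scene" or "top" or "wrist"; returns a dict with "pixels" (384x512x3 uint8, red, green, blue), "depth" (384x512 float32, m along the optical axis (not along the pixel's ray), 0 where there is no reading), "fx", "fy", "cx", "cy" (pixels), "camera_from_world" (4x4, takes a point from world to camera coordinates); the wrist camera has in their place "mount" (4x4, takes a point from camera to tool coordinates, whose origin is the TCP and whose axes are the flange's). Camera axes: x right, y down, z forward; pixel columns grow to the right and rows downward; lengths in m; the calibration is good to about 2 mm. A picture is of the moment at which its call begins: read the wrist's pose just before it.
A pose or a line that the arm cannot do raises r.PlanningError and nothing moves.
- r.hand_in(): hands the job in; it is judged then, once.
Readings, each from a call of its own:
- r.current_t(): time.
- r.current_q(): joint angles.
- r.current_qvel(): joint speeds.
- r.current_effort(): joint torques, N m.
- r.current_tool_pos(): TCP position.
- r.current_ee_rot(): TCP orientation.
- r.current_contact_force(): force on the tool from outside, world axes, zero at the start.
- r.current_torque(): the same for the moment, N m.
- r.current_opening(): opening from 0.0 (shut) to 1.0 (fully open).
- r.current_finger_force(): force on a finger pad.
Only numpy, scipy, OpenCV 4.12 (cv2) and the standard library are available. Lean on these libraries where they do the work, as an engineer would, in place of code of your own. Each camera call takes 0.05 s, during which the arm holds its last target. There are 200 camera calls.

## Working session

There is one attempt and no reset: what is moved stays moved. The work goes in short steps, each a Python script; the robot and the scene stay as the last script left them, time stands still between calls to the robot, and variables do not carry over. Pictures are saved under pics/ and viewed, at most 14 in all, crops included, and the job is handed in when it is done.

```bash
mkdir -p pics; python3 - <<'E'
from cell import r, optics
import cv2,pickle
for n in("top","scene"):
    d=optics.get_image(n); pickle.dump(d,open(n+".pkl","wb"))
    cv2.imwrite(f"pics/{n}.png",d["pixels"][:,:,::-1])
print(r.current_t(),r.finger_overhang,d["camera_from_world"],r.current_ee_rot())
E
```

```text
0.1 0.022 [[ 0.70690066  0.70729364  0.00521147 -0.36821272]
 [ 0.52106793 -0.51576766 -0.6800529  -0.24135701]
 [-0.47830918  0.48344537 -0.73314453  1.00134113]
 [ 0.          0.          0.          1.        ]] [ 9.89951795e-01  1.41404284e-01 -1.46013945e-05 -5.22268125e-04]
```

View pics/top.png

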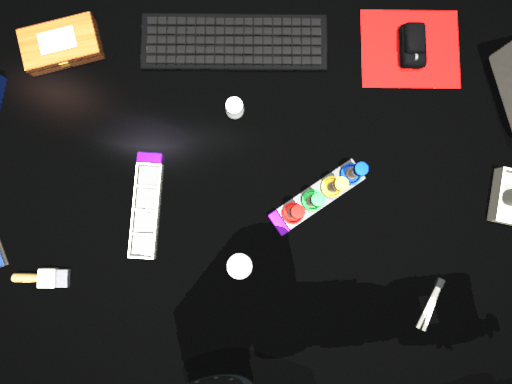

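View pics/scene.png

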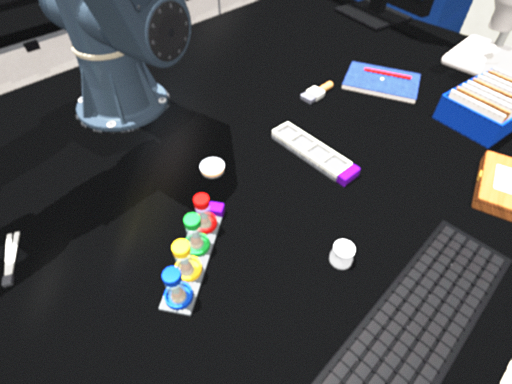

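The top view shows the rack at about (146,207) with its purple end at the top (149,158). The tray runs from its purple end (279,223) through red, green and yellow to blue (355,172). So red goes to rack y=-78, green to -26, yellow to +26 and blue to +78.

```bash
cat > h.py <<'E'
import numpy as np,cv2
def world(d,T):
    """per-pixel world points; T world_from_camera"""
    v,u=np.mgrid[:384,:512]; z=d["depth"]
    P=np.stack([(u-d["cx"])/d["fx"]*z,(v-d["cy"])/d["fy"]*z,z,np.ones_like(z)],-1)
    return (P@T.T)[...,:3]
E
python3 - <<'E'
from h import *; import pickle
for n in("top","scene"):
    d=pickle.load(open(n+".pkl","rb")); P=world(d,np.linalg.inv(d["camera_from_world"]))
    hsv=cv2.cvtColor(d["pixels"],cv2.COLOR_RGB2HSV); H,S,V=[hsv[...,i].astype(int) for i in range(3)]
    print(n,"valid",(d["depth"]>0).mean(),"table z",np.median(P[...,2]))
    ok=(d["depth"]>0)
    u=np.mgrid[:384,:512][1]
    pur=ok&(abs(H-143)<10)&(S>120)&(V>60)&(abs(P[...,2]-.024)<.006)
    k,lab,st,c=cv2.connectedComponentsWithStats(pur.astype(np.uint8))
    for i in range(1,k):
        if st[i,4]>40: print(" purple",c[i].round(),st[i,4],cv2.minAreaRect(P[lab==i][:,:2].astype(np.float32)*1000))
    tall=ok&(P[...,2]>.083)&(P[...,2]<.096)&(S>60)
    k,lab,st,c=cv2.connectedComponentsWithStats(tall.astype(np.uint8))
    for i in range(1,k):
        if st[i,4]>15:
            q=P[lab==i]; print(" cap",c[i].round(),st[i,4],q.mean(0).round(4),cv2.minEnclosingCircle(q[:,:2].astype(np.float32)*1000))
    rk=ok&(P[...,2]>.006)&(P[...,2]<.032)
    k,lab,st,c=cv2.connectedComponentsWithStats(rk.astype(np.uint8))
    for i in range(1,k):
        if st[i,4]>300: print(" low",c[i].round(),st[i,4],cv2.minAreaRect(P[lab==i][:,:2].astype(np.float32)*1000))
E
```

```text
top valid 0.9959462483723959 table z 0.0007972632571936478
 purple [149. 157.] 254 ((616.954833984375, 204.42739868164062), (56.54387283325195, 21.905996322631836), 85.98908996582031)
 purple [279. 226.] 134 ((474.06109619140625, -79.8455810546875), (55.68411636352539, 23.665063858032227), 33.88511276245117)
 cap [360. 169.] 163 [ 0.5835 -0.241   0.0891] ((584.0090942382812, -241.69046020507812), 14.320847511291504)
 cap [336. 185.] 26 [ 0.5495 -0.1912  0.0884] ((552.37353515625, -197.24673461914062), 12.671368598937988)
 cap [316. 198.] 50 [ 0.524  -0.1505  0.089 ] ((521.9674682617188, -153.20144653320312), 14.222759246826172)
 cap [297. 212.] 164 [ 0.4969 -0.1123  0.0894] ((497.0244445800781, -112.46552276611328), 14.219924926757812)
 low [72. 57.] 641 ((845.60546875, 381.1776123046875), (89.30236053466797, 197.9621124267578), 45.89575958251953)
 low [233.  42.] 10542 ((889.1163330078125, 20.822769165039062), (429.42926025390625, 136.4788055419922), 89.95764923095703)
 low [409.  53.] 602 ((882.875, -386.44049072265625), (114.63449096679688, 57.51148223876953), 1.9509042501449585)

[... 2670 characters left out ...]
2148438, 209.59954833984375), (59.87845993041992, 233.7034912109375), 85.964599609375)
 low [488. 199.] 568 ((837.0516967773438, 387.38299560546875), (68.8643798828125, 185.8355712890625), 39.04224395751953)
 low [212. 166.] 387 ((380.3069763183594, 5.070446014404297), (54.666526794433594, 55.19870376586914), 66.75614166259766)
 low [196. 264.] 2052 ((533.1460571289062, -165.96945190429688), (56.20996856689453, 232.46768188476562), 33.9049186706543)
 low [421. 314.] 16697 ((889.8056030273438, 23.873687744140625), (424.45196533203125, 135.11767578125), 89.99349212646484)
 low [  8. 267.] 310 ((313.09906005859375, -419.2998352050781), (18.020769119262695, 92.44300079345703), 66.43927001953125)
```

Both cameras agree to about 1–2 mm on the caps, tray and rack. I'll move the first vial now, with the jaws closing across the rows and a force-checked set-down.

```bash
cat >> h.py <<'E'
from cell import r, optics
from scipy.spatial.transform import Rotation
VIAL=dict(red=(.4974,-.1129),green=(.5223,-.1534),yellow=(.5535,-.2005),blue=(.5844,-.2417))
SLOT=dict(red=-.078,green=-.026,yellow=.026,blue=.078)
RD=np.array([np.cos(np.radians(-3.3)),np.sin(np.radians(-3.3))]); RC=np.array([.5125,.2098])-.012*RD
GZ=.053
def down(deg):
    a=np.radians(deg); z=np.array([0,0,-1.]); y=np.array([np.cos(a),np.sin(a),0])
    return Rotation.from_matrix(np.c_[np.cross(y,z),y,z]).as_quat()
def best(p,deg):
    c=[(abs(j[5]),q) for q in (down(deg),down(deg+180)) if (j:=r.inverse_kinematics(p,q)) is not None]
    return min(c,key=lambda t:t[0])[1]
def pick(n):
    x,y=VIAL[n]; q=best([x,y,.18],34)
    r.move_to([x,y,.18],q); r.set_gripper(.85)
    r.move_linear([x,y,GZ],vel=.12)
    r.set_gripper(0,squeeze=25)
    print(n,"grip",r.current_opening()*85,r.current_finger_force(),"t",r.current_t())
    r.move_linear([x,y,.18],vel=.12)
def place(n):
    x,y=RC+SLOT[n]*RD; q=best([x,y,.18],-93.3)
    r.move_to([x,y,.18],q)
    print("held",r.current_opening()*85,r.current_finger_force())
    r.move_linear([x,y,GZ+.006],vel=.12); r.sleep(.2); f0=r.current_contact_force()[2]
    z=GZ+.006
    while z>GZ-.003:
        z-=.001; r.move_linear([x,y,z],vel=.02); r.sleep(.05)
        if r.current_contact_force()[2]-f0>2: break
    print("set z",z,r.current_contact_force()[2]-f0)
    r.set_gripper(.85); r.move_linear([x,y,.18],vel=.12)
    print("t",r.current_t())
E
python3 - <<'E'
from h import *
pick("red")
d=optics.get_image("scene"); cv2.imwrite("pics/held.png",d["pixels"][:,:,::-1])
E
```

```text
red grip 27.20962607128248 24.573244125349447 t 4.025
```

View pics/held.png

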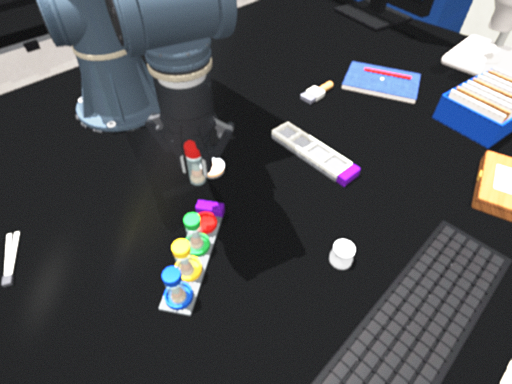

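The red vial is held upright in the jaws at about (195,165), with the same lean in the image as the standing ones. The other three are undisturbed. Next I'll place it.

```bash
python3 - <<'E'
from h import *
place("red")
d=optics.get_image("scene"); cv2.imwrite("pics/p1.png",cv2.resize(d["pixels"][90:280,120:400,::-1],None,fx=2.5,fy=2.5))
E
```

```text
held 27.103812261605665 24.63412783574313
set z 0.05299999999999999 7.904018601825452
t 11.425
```

View pics/p1.png

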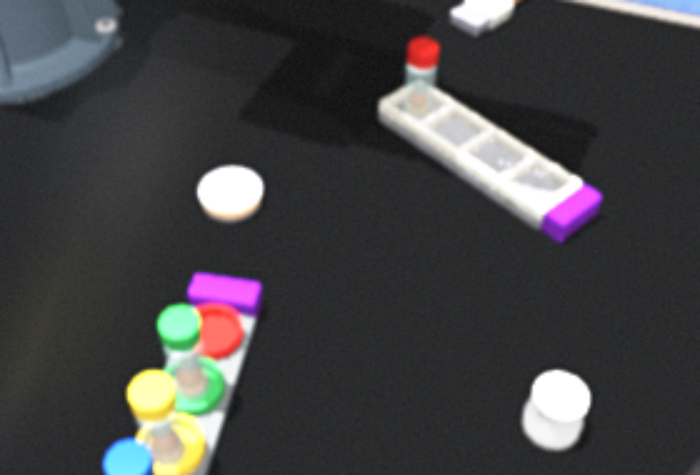

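The red vial stands upright in the pocket farthest from purple, at crop (420,80), and it touched down at the expected height. Now the other three.

```bash
python3 - <<'E'
from h import *
for n in("green","yellow","blue"):
    pick(n)
    if r.current_opening()*85<25: print("missed",n); break
    place(n)
x,y,z=r.current_tool_pos(); r.move_linear([x-.1,y-.15,.25],vel=.25)
d=optics.get_image("scene"); cv2.imwrite("pics/p2.png",cv2.resize(d["pixels"][90:280,120:400,::-1],None,fx=2.5,fy=2.5))
P=world(d,np.linalg.inv(d["camera_from_world"])); S=cv2.cvtColor(d["pixels"],cv2.COLOR_RGB2HSV)[...,1]
m=((P[...,2]>.083)&(P[...,2]<.096)&(S>60)&(P[...,0]>.35)&(P[...,1]>.1)&(P[...,1]<.3)).astype(np.uint8)
k,lab,st,c=cv2.connectedComponentsWithStats(m)
for i in range(1,k):
    if st[i,4]>15:
        o=np.array(cv2.minEnclosingCircle(P[lab==i][:,:2].astype(np.float32))[0])-RC
        print("along",o@RD,"across",o@[-RD[1],RD[0]],"z",P[lab==i][:,2].max())
E
```

```text
green grip 27.145336686704916 24.558447483577766 t 14.7917
held 27.318484076432345 24.657274269266054
set z 0.05299999999999999 5.0430679475011795
t 22.2417
yellow grip 26.922037964126616 24.564952164200804 t 25.6833
held 27.12468428824592 24.636915201408556
set z 0.05299999999999999 6.264626271205554
t 33.2833
blue grip 27.29375424846107 24.579795291647315 t 36.8417
held 27.03772183630663 24.647101865848526
set z 0.05299999999999999 5.285835517547912
t 44.5583
along -0.07657632941718692 across -0.0005857081017903729 z 0.09306397434719366
along -0.02480567418274076 across 0.0008015652408080496 z 0.09222679999091177
along 0.0283744091991745 across -0.0005981469317701825 z 0.09187378704161803
along 0.07897752130069947 across -0.0001379709592571529 z 0.09208858786928009
```

View pics/p2.png

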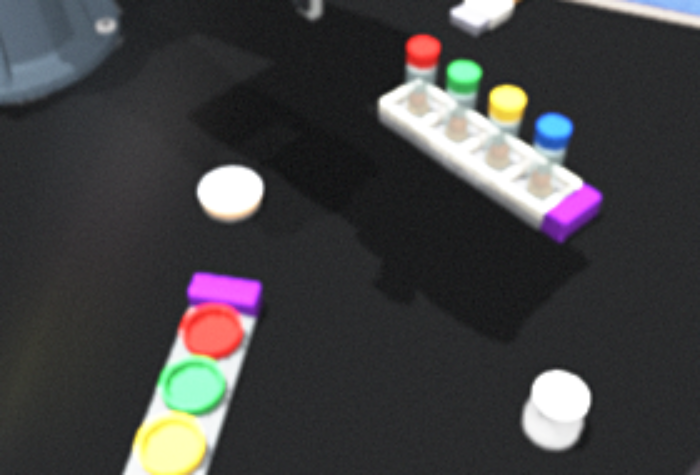

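All four vials stand upright and within 3 mm of their pocket centres, with blue beside purple at crop (550,150) and red farthest at (420,65). The arm is clear.

```bash
python3 -c "
from cell import r
print(r.hand_in())"
```

```text
the job is handed in; nothing more can be done
None
```

All four vials stand upright in the viewing rack in reverse order (red farthest from the purple end, then green, yellow and blue beside it), and the job was handed in at about 46 s.

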